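# Show where the stray spade bit goes

### The job

A trainee is clearing up after a drilling job and has to be shown what goes where. Point straight down at the flat spade bit left lying on the bench, with the fingertips just above it (not more than 5 cm), and keep still there for two seconds; then point in the same way at the one empty hole in the drill-accessory block, again for two seconds, and finish the job with the hand still pointing at that hole. Only point: do not touch, shift or pick up anything.

Things in the scene. Friction and masses are not known exactly. Their poses are not given: they have to be found in the camera images.
- block: grey plastic block for hex-shank drill accessories, 115 (x) x 175 (y) x 40 mm high, fixed to the bench but at a different place each time; origin under its centre, z up; six vertical 8 mm holes with flat black rubber grommets, in two rows of three, 55 mm apart both ways; five hold an accessory standing up to 45 mm above the block's top, one is empty.
- hole0 (a point): mouth of a hole on the block's top face (40 mm above the bench), at -27.5, +55.0 mm in the block's frame; which hole is empty changes
- hole1 (a point): mouth of a hole on the block's top face (40 mm above the bench), at -27.5, +0.0 mm in the block's frame; which hole is empty changes
- hole2 (a point): mouth of a hole on the block's top face (40 mm above the bench), at -27.5, -55.0 mm in the block's frame; which hole is empty changes
- hole3 (a point): mouth of a hole on the block's top face (40 mm above the bench), at +27.5, +55.0 mm in the block's frame; which hole is empty changes
- hole4 (a point): mouth of a hole on the block's top face (40 mm above the bench), at +27.5, +0.0 mm in the block's frame; which hole is empty changes
- hole5 (a point): mouth of a hole on the block's top face (40 mm above the bench), at +27.5, -55.0 mm in the block's frame; which hole is empty changes
- spade_bit: flat steel spade bit (wood-boring) lying flat on the bench: a hex and round shank 6.4 mm thick and 102 mm long, then a flat paddle 28 mm wide, 34 mm long and 4 mm thick with a slim point; 147 mm overall, nowhere higher than 7 mm; origin under its middle, on the bench, x along it towards the point (shank end at x = -73 mm, paddle from +25 to +59 mm, point at +74 mm)
- step_drill: brass-coloured stepped cone drill, 29 mm at its widest, point up; stands head up in one of the six holes, any of them; origin at the foot of the shank, 25 mm below the hole's mouth, z up the shank; top 45 mm above the block
- countersink: steel countersink, 20 mm head with a cone on top; stands head up in one of the six holes, any of them; origin at the foot of the shank, 25 mm below the hole's mouth, z up the shank; top 41 mm above the block
- hole_saw: grey hole saw, a 32 mm cup open at the top with a pilot drill in it; stands head up in one of the six holes, any of them; origin at the foot of the shank, 25 mm below the hole's mouth, z up the shank; top 45 mm above the block
- forstner: dark steel Forstner bit, flat disc head 28 mm wide; stands head up in one of the six holes, any of them; origin at the foot of the shank, 25 mm below the hole's mouth, z up the shank; top 44 mm above the block
- nut_driver: steel nut driver, plain 13 mm round socket; stands head up in one of the six holes, any of them; origin at the foot of the shank, 25 mm below the hole's mouth, z up the shank; top 40 mm above the block
- screwdriver: bystander: screwdriver 190 mm long lying beside the spade bit, roughly parallel to it and 55 to 75 mm from it, under 40 mm high; origin under its middle, x along it to the tip
- tape_measure: bystander: yellow and black tape measure, 70 x 64 x 32 mm, lying flat on the other side of the spade bit, its origin (under its centre) 88 to 105 mm from it. (Further bystanders, outside the work: two cordless drills standing 200 mm high near the far corners, over 0.6 m ahead of the base axis and over 0.4 m to the side; pliers, safety glasses and fixed equipment under 220 mm high round the edges)
Not all that is in view belongs to the job. Leave any blue look-alike of the countersink alone. Leave any purple look-alike of the forstner alone.

How it is judged:
On the way, in this order (a step that is already met when the one before it is completed fails the run):
1. the hand points down at the spade bit from just above it and dwells there (x of the grasp point in the frame of spade_bit between -0.085 and 0.085 m and y of the grasp point in the frame of spade_bit between -0.025 and 0.025 m and height (world z) of the grasp point below 0.095 m and angle between the grasp point's own z axis and vertical above 2.54 rad), for 1.5 s.
2. the hand points down at the empty hole of the block from just above it and dwells there (((horizontal distance between the grasp point and hole0 below 0.022 m and horizontal distance between each of step_drill, countersink, hole_saw, forstner, nut_driver and hole0 above 0.02 m) or (horizontal distance between the grasp point and hole1 below 0.022 m and horizontal distance between each of step_drill, countersink, hole_saw, forstner, nut_driver and hole1 above 0.02 m) or (horizontal distance between the grasp point and hole2 below 0.022 m and horizontal distance between each of step_drill, countersink, hole_saw, forstner, nut_driver and hole2 above 0.02 m) or (horizontal distance between the grasp point and hole3 below 0.022 m and horizontal distance between each of step_drill, countersink, hole_saw, forstner, nut_driver and hole3 above 0.02 m) or (horizontal distance between the grasp point and hole4 below 0.022 m and horizontal distance between each of step_drill, countersink, hole_saw, forstner, nut_driver and hole4 above 0.02 m) or (horizontal distance between the grasp point and hole5 below 0.022 m and horizontal distance between each of step_drill, countersink, hole_saw, forstner, nut_driver and hole5 above 0.02 m)) and z of the grasp point in the frame of hole0 below 0.09 m and angle between the grasp point's own z axis and vertical above 2.54 rad), for 1.5 s.
At the end, for the whole second after the job is handed in: The tool points within 0.6 rad of straight down over the empty hole, the tool point within 22 mm sideways of the hole's centre and less than 90 mm above its mouth; the spade bit and the five accessories are within 5 mm of where they began (all of step 2 and distance of each of step_drill, countersink, hole_saw, forstner, nut_driver, spade_bit from where it was at the start of the episode below 0.005 m); the robot touches nothing.
It fails at once if the robot touches something (contact force between any of the fingers, the arm and anything else above 0.3 N).
It fails at once if the spade bit or an accessory is shifted or lifted (distance of any of step_drill, countersink, hole_saw, forstner, nut_driver, spade_bit from where it was at the start of the episode above 0.006 m).
It also fails if it takes over 45 s, if anything falls off the work surface, if the arm or the gripper's body presses on something with over 40 N, if the wrist force passes 120 N, or if a joint passes its speed limit or range.

### The arm

A 6-joint arm with a two-finger parallel gripper is mounted at the origin on the work surface. World frame = base frame: x ahead of the robot, y to its left, z up, the work surface at z = 0. Lengths are in m, angles in rad, forces in N, time in s.
With the tool pointing down it reaches from about 0.35 to 0.975 m from the base axis. Payload 4.9 kg.
Tool frame: the origin (TCP) lies between the finger pads, 19 mm behind the fingertips; this is the grasp point; z points along the fingers, y is the line along which they close (so a half turn about z gives the same grasp; the last joint's range is limited). The gripper opens to 85 mm and grips with 20 to 120 N. Pads are 22 mm wide; open, the fingers measure 114 mm over their backs; the gripper's body (76 mm by 85 mm) begins 54 mm behind the grasp point. The pads swing forward as they close: fully open they stand 13 mm farther back than shut.
Start: joints at [-1.447, 0.053, 1.613, -0, 1.476, -0.119], TCP at [0.15, -0.607, 0.25] pointing down, gripper open.
Joint ranges: [-3.01, 3.01], [-1.01, 2.22], [0.06, 2.58], [-1.02, 4.17], [0.09, 2.62], [-3.14, 3.14]. Speed limits (rad/s): [2.57, 2.57, 3.14, 3.14, 3.14, 3.14].

### API

Orientations are given as a unit quaternion [w, x, y, z].
In Python, from plant import manip gives the robot as it stands.
- The arm moves only by the shell command python3 -m inch 'ROWS'. ROWS is JSON, a list of rows, each a list of 3 entries, a list of its own where there are three numbers: the shift along the tool's x, y, z in m, then the turn, a rotation vector about the tool's x, y, z in rad, then the opening, from 0 (shut) to 1 (fully open). A call has 1 to 8 rows; each row shifts and turns the commanded pose from where the row before left it, along the tool's axes as they then stand; what a row does not reach is not made up. A row lasts 1/10 s, in which the tool goes at most 50 mm and 8.59 degrees, less where a joint would pass 70% of its speed; a pose out of reach is approached as far as the arm can. A call with a gripper value outside its range is refused whole. The fingers move at their own pace and stop on an object; the grip force is fixed at half the most. Time passes only in rows, so rows that do not move let the fingers close. It gives the time, the measured TCP pose, the force, the opening and the grip force at its end, in the units of the state.
- manip.state(): the state, without advancing time (a new reading comes with each control period).
- manip.grab_frame(name): name is "scene" or "side" or "wrist"; returns (picture, depth): 420x560x3 uint8, red, green, blue; 420x560 float32, m along the optical axis (not along the pixel's ray), 0 where there is no reading.
- manip.camera_params(name): a dict with "camera_matrix" (3x3 intrinsics, pixels), "rvec" (rotation vector, rad) and "tvec" (3), from world to camera coordinates, as OpenCV has them. Camera axes: x right, y down, z forward; pixel columns grow to the right and rows downward; lengths in m; the calibration is good to about 2 mm. A picture is of the moment at which its call begins: read the wrist's pose just before it. camera_params takes no time and is no camera call; for the wrist camera it gives the pose at the moment of the call.
- manip.job_done(): hands the job in; it is judged then, once.
Trained networks look in the newest picture that a camera, given by its name, has taken for a name from the list of things; names that differ only in an ending like _2 or _b are one class to them, and where a whole thing is asked for, a point or a joint stands for the part that bears it (a point fixed in the world has none). Each returns a list of dicts, best first, with "score" (0 to 1); they miss things now and then, are a little off and sometimes report something else, mostly with a low value. They report only what shows in the picture. A call takes as long as a camera call. They do not tell look-alikes from the thing itself.
- manip.look_for(camera, label): "point" ([x, y, z] in m, in world coordinates, good to about 4 mm: the middle of the surface that is visible of it).
The state is a dict: "time": time; "joint_pos": joint angles; "joint_vel": joint speeds; "joint_efforts": joint torques, N m; "tool_pos": TCP position; "tool_rot": TCP orientation; "contact_force": force on the tool from outside, world axes, zero at the start; "ft_torque": the same for the moment, N m; "gripper_width": opening from 0.0 (shut) to 1.0 (fully open); "grasp_force": force on a finger pad.
Only numpy, scipy, OpenCV 4.12 (cv2) and the standard library are available. Lean on these libraries where they do the work, as an engineer would, in place of code of your own. Each camera call takes 0.05 s, during which the arm holds its last target. There are 200 camera calls.

## Working session

There is one attempt and no reset: what is moved stays moved. The work goes in short steps, Python scripts to look and compute and a shell command to move; the robot and the scene stay as the last step left them, time stands still between calls to the robot, and variables do not carry over. Pictures are saved under pics/ and viewed, at most 10 in all, crops included, and the job is handed in when it is done.

```bash
mkdir -p pics; cat > h.py <<'E'
import numpy as np, cv2
from plant import manip
def world(cam,u,v,d,P=None):
    P=P or manip.camera_params(cam); K=np.array(P["camera_matrix"]); R=cv2.Rodrigues(np.array(P["rvec"],float))[0]
    c=np.linalg.inv(K)@np.array([u,v,1.0])*d
    return R.T@(c-np.array(P["tvec"]).ravel())
def pix(cam,p,P=None):
    P=P or manip.camera_params(cam)
    return cv2.projectPoints(np.array([p],float),np.array(P["rvec"],float),np.array(P["tvec"],float),np.array(P["camera_matrix"]),None)[0].ravel().round(0)
E
python3 - <<'E'
from h import *
ims=[]
for c in("scene","side"):
    im,d=manip.grab_frame(c); cv2.imwrite(f"pics/{c}0.png",im[...,::-1]); np.save(f"{c}0.npy",d)
    for n in["spade_bit","block","step_drill","countersink","hole_saw","forstner","nut_driver","screwdriver","tape_measure"]:
        for r in manip.look_for(c,n)[:2]: print(c,n,round(r["score"],2),np.round(r["point"],3),pix(c,r["point"]))
s=manip.state();print(s["time"],s["tool_rot"])
E
```

```text
scene spade_bit 0.83 [ 0.453 -0.255  0.001] [159. 230.]
scene block 0.93 [0.587 0.144 0.042] [374. 195.]
scene block 0.31 [ 0.538 -0.326  0.023] [128. 263.]
scene step_drill 0.53 [0.592 0.134 0.062] [372. 190.]
scene step_drill 0.52 [0.589 0.142 0.038] [373. 197.]
scene countersink 0.63 [0.429 0.127 0.049] [327. 153.]
scene hole_saw 0.66 [0.573 0.081 0.072] [343. 188.]
scene forstner 0.65 [0.705 0.195 0.062] [436. 216.]
scene nut_driver 0.49 [0.558 0.207 0.064] [394. 169.]
scene screwdriver 0.61 [ 0.54  -0.329  0.025] [126. 263.]
scene tape_measure 0.73 [ 0.479 -0.157  0.035] [210. 210.]
side spade_bit 0.74 [ 0.459 -0.254  0.001] [325. 163.]
side spade_bit 0.69 [0.55  0.179 0.043] [251. 288.]
side block 0.82 [0.552 0.177 0.044] [250. 287.]
side step_drill 0.52 [0.585 0.146 0.064] [234. 262.]
side countersink 0.73 [0.514 0.114 0.069] [278. 251.]
side countersink 0.6 [0.431 0.134 0.05 ] [326. 273.]
side hole_saw 0.83 [0.562 0.094 0.071] [253. 239.]
side hole_saw 0.21 [0.551 0.185 0.039] [249. 292.]
side forstner 0.86 [0.705 0.201 0.064] [153. 278.]
side forstner 0.66 [0.601 0.188 0.08 ] [218. 272.]
side nut_driver 0.51 [0.551 0.216 0.069] [245. 295.]
side screwdriver 0.71 [ 0.516 -0.319  0.017] [304. 139.]
side screwdriver 0.61 [0.515 0.115 0.069] [278. 251.]
side tape_measure 0.6 [0.552 0.179 0.038] [250. 289.]
side tape_measure 0.58 [ 0.457 -0.136  0.028] [323. 185.]
1.0 [-1.60675828e-05  9.92640943e-01  1.21094827e-01 -1.50947164e-05]
```

View pics/scene0.png

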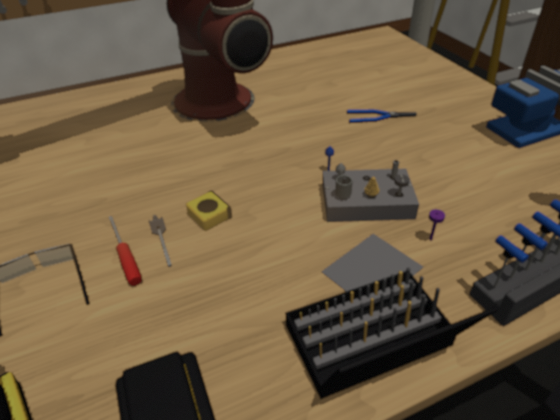

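```bash
python3 - <<'E'
import cv2
a=cv2.imread("pics/side0.png")[210:330,120:380];b=cv2.imread("pics/scene0.png")[130:250,300:480]
a=cv2.resize(a,(780,360),interpolation=3)[:300];b=cv2.resize(b,None,fx=2.5,fy=2.5,interpolation=3)
import numpy as np
c=np.zeros((600,780,3),np.uint8);c[:300]=a;c[300:,:450]=b
cv2.imwrite("pics/crop0.png",c)
E
```

```text
(no output)
```

View pics/crop0.png

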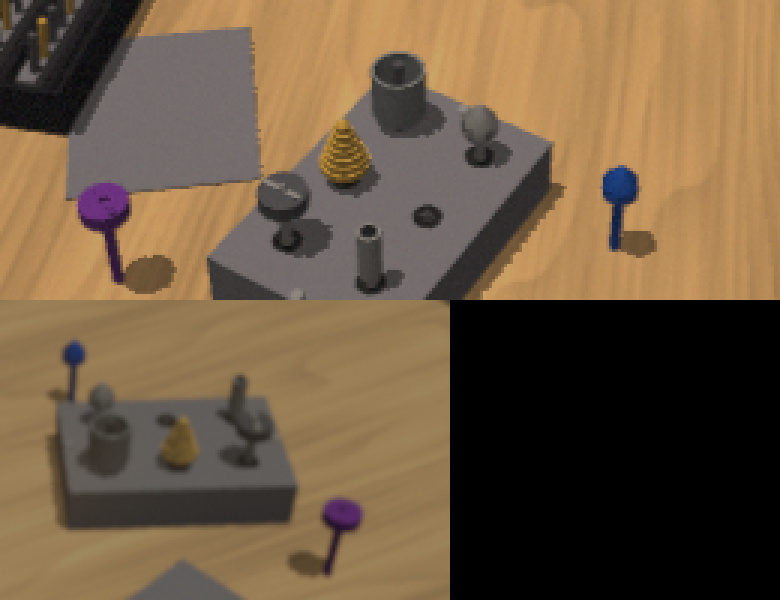

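Scene: the spade bit is at (157,225)–(169,265), between the screwdriver (125,250) and the tape (209,210). The block is at (370,195). Its one empty hole is at scene (367,178) / side (262,282), between the countersink and the nut driver. What could be mistaken for targets: the screwdriver shaft (115,230) for the bit, the blue look-alike (329,155) and the purple one (436,216), both off the block.

```bash
python3 - <<'E'
from h import *
def plane(c,u,v,z):
    a=world(c,u,v,.5);b=world(c,u,v,1.5);t=(z-a[2])/(b[2]-a[2]);return (a+t*(b-a)).round(4)
print("hole",plane("scene",367.2,178,.04),plane("side",262.3,281.7,.04))
for n,u,v in(("tip",154.5,216.5),("end",169,265)):print(n,plane("scene",u,v,.003))
# feet of accessories in side picture
for n,u,v in(("nut",370,285),("csk",480,155),("forst",287,241),("step",344,182)):print(n,plane("side",120+u/3,210+v/3,.04))
d=np.load("side0.npy");print(world("side",262,282,d[282,262]).round(4))
im=cv2.imread("pics/side0.png")[120:200,270:370]
im2=cv2.imread("pics/scene0.png")[205:280,100:220]
o=np.zeros((600,800,3),np.uint8);a=cv2.resize(im,(400,320));o[:320,:400]=a;b=cv2.resize(im2,(600,375)) 
o=np.vstack([cv2.resize(im,(350,280)),])
o2=np.zeros((600,480,3),np.uint8);o2[:280,:350]=o;o2[285:585,:480]=cv2.resize(im2,(480,300));cv2.imwrite("pics/bit.png",o2)
E
```

```text
hole [0.5334 0.1634 0.04  ] [0.5342 0.1603 0.04  ]
tip [ 0.4139 -0.2553  0.003 ]
end [ 0.5546 -0.2609  0.003 ]
nut [0.5557 0.2138 0.04  ]
csk [0.5118 0.1099 0.04  ]
forst [0.6061 0.1906 0.04  ]
step [0.5845 0.1427 0.04  ]
[0.5353 0.1572 0.0358]
```

View pics/bit.png

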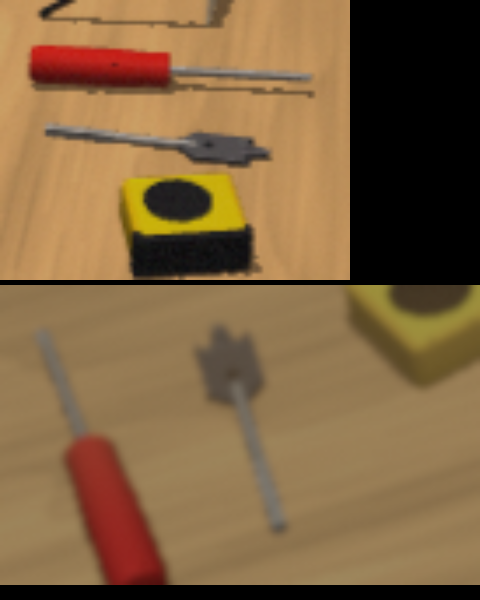

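```bash
python3 -m inch '[[[0.034,-0.0215,0],[0,0,0],0.2],[[0.034,-0.0215,0],[0,0,0],0.2],[[0.034,-0.0215,0],[0,0,0],0.2],[[0.034,-0.0215,0],[0,0,0],0.2],[[0.034,-0.0215,0],[0,0,0],0.2],[[0.034,-0.0215,0],[0,0,0],0.2],[[0.034,-0.0215,0],[0,0,0],0.2],[[0.034,-0.0215,0],[0,0,0],0.2]]'; python3 - <<'E'
from h import *
from scipy.spatial.transform import Rotation as R
s=manip.state();q=s["tool_rot"];M=R.from_quat([*q[1:],q[0]])
print(s["time"],M.apply(np.array([0.484,-0.257,0.15])-s["tool_pos"],inverse=True).round(4))
E
```

```text
time: 1.8
tool_pos: [0.3738, -0.373, 0.2502]
tool_rot: [0.0, 0.993, 0.121, 0.0]
contact_force: [-0.1, -0.1, 1.0]
gripper_width: 0.2
grasp_force: 0.0
1.8 [ 0.1348 -0.0862  0.1002]
```

```bash
python3 -m inch '[[[0.034,-0.0215,0],[0,0,0],0.2],[[0.034,-0.0215,0],[0,0,0],0.2],[[0.034,-0.0215,0],[0,0,0],0.2],[[0.033,-0.0215,0],[0,0,0],0.2],[[0,0,0.03],[0,0,0],0.2],[[0,0,0.03],[0,0,0],0.2],[[0,0,0.03],[0,0,0],0.2],[[0,0,0],[0,0,0],0.2]]'; python3 - <<'E'
from h import *
from scipy.spatial.transform import Rotation as R
s=manip.state();q=s["tool_rot"];M=R.from_quat([*q[1:],q[0]])
im,d=manip.grab_frame("wrist");cv2.imwrite("pics/w1.png",im[...,::-1])
for p in [(0.4139,-.2553,.003),(.5546,-.2609,.003),(.484,-.257,.003)]:print(pix("wrist",p))
for r in manip.look_for("wrist","spade_bit"):print(r)
E
```

```text
time: 2.6
tool_pos: [0.4807, -0.2563, 0.1549]
tool_rot: [-0.003, 0.993, 0.121, -0.004]
contact_force: [-0.3, 0.2, -0.8]
gripper_width: 0.197
grasp_force: 0.0
[261. 272.]
[310. 112.]
[282. 197.]
{'point': [0.4615, -0.2638, 0.0049], 'score': 0.74}
```

View pics/w1.png

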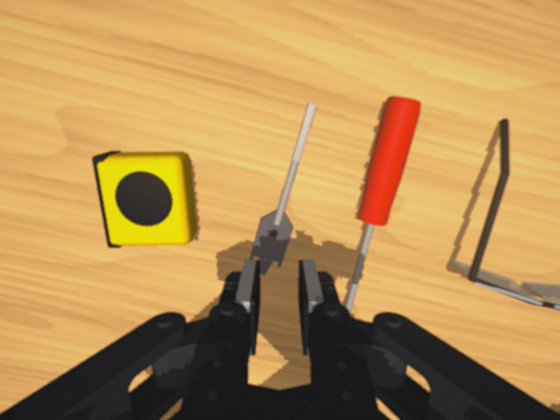

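The wrist view shows the bit lying from (311,106) to about (268,265), between the tape (145,200) and the screwdriver (385,170). This agrees with the prediction to a few mm, so I'm descending.

```bash
python3 -m inch '[[[0,0,0.02],[0,0,0],0.2],[[0,0,0.02],[0,0,0],0.2],[[0,0,0.02],[0,0,0],0.2],[[0,0,0.015],[0,0,0],0.2],[[0,0,0.01],[0,0,0],0.2],[[0,0,0.005],[0,0,0],0.2],[[0,0,0],[0,0,0],0.2],[[0,0,0],[0,0,0],0.2]]'; python3 -m inch '[[[0,0,0],[0,0,0],0.2],[[0,0,0],[0,0,0],0.2],[[0,0,0],[0,0,0],0.2],[[0,0,0],[0,0,0],0.2],[[0,0,0],[0,0,0],0.2],[[0,0,0],[0,0,0],0.2],[[0,0,0],[0,0,0],0.2],[[0,0,0],[0,0,0],0.2]]'
```

```text
time: 3.5
tool_pos: [0.4839, -0.2588, 0.0709]
tool_rot: [0.0, 0.993, 0.121, 0.001]
contact_force: [-0.4, -0.4, -0.2]
gripper_width: 0.2
grasp_force: 0.0
time: 4.3
tool_pos: [0.4833, -0.2583, 0.07]
tool_rot: [-0.0, 0.993, 0.121, -0.0]
contact_force: [-0.2, 0.4, -0.5]
gripper_width: 0.205
grasp_force: 0.0
```

```bash
python3 -m inch '[[[0,0,0.005],[0,0,0],0.2],[[0,0,0.005],[0,0,0],0.2],[[0,0,0],[0,0,0],0.2],[[0,0,0],[0,0,0],0.2],[[0,0,0],[0,0,0],0.2],[[0,0,0],[0,0,0],0.2],[[0,0,0],[0,0,0],0.2],[[0,0,0],[0,0,0],0.2]]'; for i in 1 2; do python3 -m inch '[[[0,0,0],[0,0,0],0.2],[[0,0,0],[0,0,0],0.2],[[0,0,0],[0,0,0],0.2],[[0,0,0],[0,0,0],0.2],[[0,0,0],[0,0,0],0.2],[[0,0,0],[0,0,0],0.2],[[0,0,0],[0,0,0],0.2],[[0,0,0],[0,0,0],0.2]]'; done
python3 - <<'E'
from h import *
from scipy.spatial.transform import Rotation as R
s=manip.state();q=s["tool_rot"];M=R.from_quat([*q[1:],q[0]])
print(s["time"],s["tool_pos"],M.apply(np.array([0.534,0.161,0.20])-s["tool_pos"],inverse=True).round(4))
E
```

```text
time: 5.1
tool_pos: [0.4834, -0.2584, 0.0602]
tool_rot: [0.0, 0.993, 0.121, 0.0]
contact_force: [0.6, -0.5, -0.5]
gripper_width: 0.198
grasp_force: 0.0
time: 5.9
tool_pos: [0.4833, -0.2584, 0.06]
tool_rot: [-0.0, 0.993, 0.121, 0.0]
contact_force: [0.1, -1.4, -0.3]
gripper_width: 0.199
grasp_force: 0.0
time: 6.7
tool_pos: [0.4833, -0.2584, 0.06]
tool_rot: [-0.0, 0.993, 0.121, 0.0]
contact_force: [-0.5, -0.3, 0.4]
gripper_width: 0.201
grasp_force: 0.0
6.7 [ 0.48330347 -0.25835099  0.06001503] [ 0.15   -0.3949 -0.14  ]
```

Dwell of over 2 s is done. Next I lift and travel at z = 0.20.

```bash
python3 -m inch '[[[0,0,-0.03],[0,0,0],0.2],[[0,0,-0.04],[0,0,0],0.2],[[0,0,-0.04],[0,0,0],0.2],[[0,0,-0.03],[0,0,0],0.2],[[0.012,-0.032,0],[0,0,0],0.2],[[0.012,-0.032,0],[0,0,0],0.2],[[0.012,-0.032,0],[0,0,0],0.2],[[0.012,-0.032,0],[0,0,0],0.2]]';python3 -m inch '[[[0.012,-0.032,0],[0,0,0],0.2],[[0.012,-0.032,0],[0,0,0],0.2],[[0.012,-0.032,0],[0,0,0],0.2],[[0.012,-0.032,0],[0,0,0],0.2],[[0.012,-0.032,0],[0,0,0],0.2],[[0.012,-0.032,0],[0,0,0],0.2],[[0.012,-0.032,0],[0,0,0],0.2],[[0.01,-0.025,0],[0,0,0],0.2]]';python3 -m inch '[[[0.008,-0.018,0],[0,0,0],0.2],[[0,0,0],[0,0,0],0.2],[[0,0,0],[0,0,0],0.2],[[0,0,0],[0,0,0],0.2]]'
python3 - <<'E'
from h import *
im,d=manip.grab_frame("wrist");cv2.imwrite("pics/w2.png",im[...,::-1])
print(pix("wrist",(.534,.161,.04)))
E
```

```text
time: 7.5
tool_pos: [0.4991, -0.1214, 0.2002]
tool_rot: [0.0, 0.993, 0.121, 0.0]
contact_force: [0.1, 0.3, 0.6]
gripper_width: 0.202
grasp_force: 0.0
time: 8.3
tool_pos: [0.5304, 0.1436, 0.2001]
tool_rot: [-0.0, 0.993, 0.122, 0.0]
contact_force: [-0.8, -0.3, -0.1]
gripper_width: 0.204
grasp_force: 0.0
time: 8.7
tool_pos: [0.5338, 0.1603, 0.1999]
tool_rot: [0.0, 0.993, 0.121, -0.0]
contact_force: [-0.1, -0.3, 0.6]
gripper_width: 0.2
grasp_force: 0.0
[280. 198.]
```

View pics/w2.png

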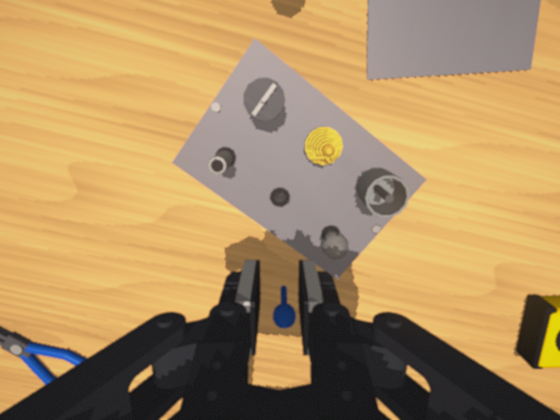

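The empty hole appears at (280,197), against a predicted (280,198). The five accessories fill the other five holes. I'm descending to z ≈ 0.106, which leaves the fingertips about 47 mm above the mouth and level with the accessory tops, which are 55 mm away.

```bash
python3 -m inch '[[[0,0,0.02],[0,0,0],0.2],[[0,0,0.02],[0,0,0],0.2],[[0,0,0.02],[0,0,0],0.2],[[0,0,0.015],[0,0,0],0.2],[[0,0,0.01],[0,0,0],0.2],[[0,0,0.009],[0,0,0],0.2],[[0,0,0],[0,0,0],0.2],[[0,0,0],[0,0,0],0.2]]'; for i in 1 2 3; do python3 -m inch '[[[0,0,0],[0,0,0],0.2],[[0,0,0],[0,0,0],0.2],[[0,0,0],[0,0,0],0.2],[[0,0,0],[0,0,0],0.2],[[0,0,0],[0,0,0],0.2],[[0,0,0],[0,0,0],0.2],[[0,0,0],[0,0,0],0.2],[[0,0,0],[0,0,0],0.2]]'; done; python3 -c "
from plant import manip
print(manip.job_done())"
```

```text
time: 9.55
tool_pos: [0.5343, 0.1611, 0.1065]
tool_rot: [-0.0, 0.993, 0.121, 0.0]
contact_force: [-0.1, -0.2, 0.1]
gripper_width: 0.201
grasp_force: 0.0
time: 10.35
tool_pos: [0.5339, 0.1611, 0.106]
tool_rot: [-0.0, 0.993, 0.121, -0.0]
contact_force: [0.7, -0.3, 0.3]
gripper_width: 0.205
grasp_force: 0.0
time: 11.15
tool_pos: [0.5339, 0.1611, 0.106]
tool_rot: [-0.0, 0.993, 0.121, -0.0]
contact_force: [-0.6, 0.5, 0.1]
gripper_width: 0.196
grasp_force: 0.0
time: 11.95
tool_pos: [0.5339, 0.1611, 0.106]
tool_rot: [-0.0, 0.993, 0.121, 0.0]
contact_force: [0.3, -0.4, -0.5]
gripper_width: 0.193
grasp_force: 0.0
the job is handed in; nothing more can be done
None
```

The arm pointed at the spade bit and then at the empty hole between the countersink and the nut driver, over 2 s each with no sign of contact, and I handed the job in at about 12 s with the hand still over the hole; no verdict came back.

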